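# Close the cup box in the pottery workshop

## Task

Two plywood boxes stand open on the potter's bench. Lower the hinged lid of the box that holds the small fired cups until it is fully closed, to keep the clay dust off them; do it gently, without slamming it. Leave the other box, the one with the trimming tools, open as it is, and do not disturb the vase that stands in line with them.

Things in the scene. Friction and masses are not known exactly. Their poses are not given: they have to be found in the camera images.
- cup_lid (a joint): Opening angle of the cup box's lid, rad: 0 closed, 1.0 to 1.55 at the start. Stiff hinge: the lid stays at any angle; 1 to 4 N near its free edge moves it. Fixed plywood box, 160 mm deep (hinge to front) x 180 wide x 90 high, six small reddish fired cups inside, below the rim. Hinge on the side away from the robot, the box turned up to 0.85 rad either way; it may be left, middle or right.
- cup_lid_hinge (a point): Middle of the cup lid's hinge line, on the lid's underside, 90 mm above the bench. Turns with the lid: y along the hinge, -x along the lid to its free edge, z out of the outer face (up when closed). Lid: flat board 10 mm thick, 160 mm hinge to edge, 180 wide, plus a pull tab in the middle (50 mm wide) reaching 180 mm. Outer face is flat and clear beyond 30 mm from the hinge.
- tool_lid_edge (a point): Tip of the pull tab, 180 mm from the hinge, on the other box's lid, which must stay open. Same plywood, 160 x 180 mm, but only 65 mm high, holding wooden-handled trimming tools; its lid is alike, as stiff, and also stands at 1.0 to 1.55 rad. The two boxes and the vase stand in a row across the bench, neighbours 0.25 to 0.34 m apart between centres, in any order.
- vase_mid (a point): Mid-height, on the axis, of a loose reddish fired vase, 84 mm across at its widest and 140 mm tall, standing upright in the row with the two boxes. It must stay where it stands.

How it is judged:
By the outcome, as a careful person would: the job done as asked, in the order asked, and still so for the second after the job is handed in, with the robot touching nothing.
It also fails if it takes over 35 s, if anything falls off the work surface, if the arm or the gripper's body presses on something with over 40 N, if the wrist force passes 120 N, or if a joint passes its speed limit or range.

## Robot

A 6-joint arm with a two-finger parallel gripper is mounted at the origin on the work surface. World frame = base frame: x ahead of the robot, y to its left, z up, the work surface at z = 0. Lengths are in m, angles in rad, forces in N, time in s.
With the tool pointing down it reaches from about 0.25 to 0.775 m from the base axis. Payload 4 kg.
Tool frame: the origin (TCP) lies on the centre line of the jaws, within the pads' length; the fingertips stand 19 mm ahead of it and the grasp point (between the pads) is the TCP; z points along the fingers, y is the direction in which the jaws open and shut (so a half turn about z gives the same grasp; the last joint's range is limited). The gripper opens to 94 mm and grips with 3 to 60 N. Pads are 16 mm wide; open, the fingers measure 119 mm over their backs; the gripper's body (75 mm by 177 mm) begins 78 mm behind the grasp point.
Start: joints at [-1.277, 0.087, 1.371, -0, 1.684, -0.103], TCP at [0.213, -0.507, 0.225] pointing down, gripper open.
Joint ranges: [-3.1, 3.1], [-0.76, 2.03], [0.27, 2.55], [-1.08, 4.22], [0.17, 2.65], [-2.57, 2.57]. Speed limits (rad/s): [2.79, 2.79, 3.14, 3.14, 3.14, 3.14].

## Interface

Orientations are given as [roll, pitch, yaw] about the fixed x, y, z axes, in that order (R = Rz(yaw) Ry(pitch) Rx(roll)).
In Python, from cell import manip, vision, models gives the robot as it stands.
- The arm moves only by the tool play_rows, never from a script. Its argument "commands" is a list of rows, each an object with "rotation": the turn, a rotation vector about the tool's x, y, z in degrees, a list of three; "slide": the shift along the tool's x, y, z in m, a list of three; "jaw": the finger opening in m, from 0 to 0.094. A call has 1 to 12 rows; each row is the pose to reach, as a shift and turn from the pose measured when the call began, along the tool's axes at that moment; what a row does not reach only later rows make up. A row lasts 1/12 s, in which the tool goes at most 41.7 mm and 7.16 degrees, less where a joint would pass 70% of its speed; a pose out of reach is approached as far as the arm can. A call with a gripper value outside its range is refused whole. The fingers move at their own pace and stop on an object; "force" is the grip in N (left out, the last holds). Time passes only in rows, so rows that repeat a pose let the fingers close. It gives the time, the measured TCP pose, the force and the opening at its end, in the units of the state.
- manip.state(): the state, without advancing time (a new reading comes with each control period).
- vision.read_camera(name): name is "scene" or "top" or "wrist"; returns (picture, depth): 384x512x3 uint8, blue, green, red; 384x512 float32, m along the optical axis (not along the pixel's ray), 0 where there is no reading.
- vision.calibration(name): a dict with "fx", "fy", "cx", "cy" (pixels), "R" (3x3) and "t" (3): a world point X has camera coordinates R X + t; the wrist camera has in their place "hand_eye" (4x4, takes a point from camera to tool coordinates, whose origin is the TCP and whose axes are the flange's). Camera axes: x right, y down, z forward; pixel columns grow to the right and rows downward; lengths in m; the calibration is good to about 2 mm. A picture is of the moment at which its call begins: read the wrist's pose just before it. calibration takes no time and is no camera call.
- manip.close_job(): hands the job in, once; it reports no verdict.
Trained networks look in the newest picture that a camera, given by its name, has taken for a name from the list of things; names that differ only in an ending like _2 or _b are one class to them, and where a whole thing is asked for, a point or a joint stands for the part that bears it (a point fixed in the world has none). Each returns a list of dicts, best first, with "p" (0 to 1); they miss things now and then, are a little off and sometimes report something else, mostly with a low value. They report only what shows in the picture. A call takes as long as a camera call.
- models.boxes_of(camera, name): "pixel" ([column, row] in pixels, amid what is visible of it).
- models.mark_of(camera, name): "pixel" ([column, row] in pixels: a listed point, or the origin of a listed thing).
The state is a dict: "clock": time; "joints": joint angles; "joint_vel": joint speeds; "joint_torque": joint torques, N m; "eef_pos": TCP position; "tool_rot": TCP orientation; "ft_force": force on the tool from outside, world axes, zero at the start; "torque": the same for the moment, N m; "gripper_width": finger opening in m.
Only numpy, scipy, OpenCV 4.12 (cv2) and the standard library are available. Lean on these libraries where they do the work, as an engineer would, in place of code of your own. Each camera call takes 0.05 s, during which the arm holds its last target. There are 200 camera calls.

## Working session

There is one attempt and no reset: what is moved stays moved. The work goes in short steps, Python scripts to look and compute and a tool call to move; the robot and the scene stay as the last step left them, time stands still between calls to the robot, and variables do not carry over. Pictures are saved under pics/ and viewed, about 8 in all and at most 12, crops included, and the job is handed in when it is done.

Besides the shell and the picture viewer there is one more tool, called as name(argument=value, ...), one argument or row to a line, values as JSON. play_rows: Moves the arm, as the interface text tells. Its arguments: {"type":"object","properties":{"commands":{"type":"array"},"force":{"type":"number"}},"required":["commands"]}

```bash
mkdir -p pics
cat > h.py <<'E'
import numpy as np, cv2
from cell import manip, vision, models
from scipy.spatial.transform import Rotation as Ro
def cloud(name,d):
    c=vision.calibration(name); v,u=np.mgrid[:384,:512]
    P=np.stack([(u-c['cx'])/c['fx']*d,(v-c['cy'])/c['fy']*d,d],-1)
    if 'R' in c: return (P-np.array(c['t']))@np.array(c['R'])
E
python3 - <<'E'
from h import *
ims=[]
for n in('scene','top'):
    p,d=vision.read_camera(n); p=p.copy()
    W=cloud(n,d); np.savez(n+'.npz',p=p,d=d,W=W)
    for k in('cup_lid_hinge','tool_lid_edge','vase_mid'):
        for f in('boxes_of','mark_of'):
            r=getattr(models,f)(n,k)[:2]
            for q in r:
                u,v=map(int,q['pixel']); print(n,k,f,[u,v],round(q['p'],2),W[v,u].round(3),d[v,u].round(2))
    cv2.imwrite(f'pics/{n}1.png',p)
E
```

```text
scene cup_lid_hinge boxes_of [242, 179] 0.79 [0.546 0.007 0.196] 0.71
scene cup_lid_hinge mark_of [236, 209] 0.86 [0.563 0.006 0.109] 0.78
scene tool_lid_edge boxes_of [178, 103] 0.88 [ 0.546 -0.324  0.146] 0.93
scene tool_lid_edge mark_of [182, 70] 0.95 [ 0.526 -0.309  0.24 ] 0.85
scene tool_lid_edge mark_of [238, 210] 0.41 [0.562 0.014 0.115] 0.77
scene vase_mid boxes_of [327, 333] 0.95 [0.553 0.302 0.113] 0.62
scene vase_mid boxes_of [244, 184] 0.29 [0.548 0.017 0.193] 0.71
scene vase_mid mark_of [325, 329] 0.69 [0.561 0.301 0.141] 0.59
top cup_lid_hinge boxes_of [241, 159] 0.95 [0.526 0.01  0.266] 0.89
top cup_lid_hinge mark_of [247, 160] 0.74 [ 0.552 -0.002  0.089] 1.07
top tool_lid_edge boxes_of [394, 159] 0.77 [ 0.567 -0.4    0.002] 1.16
top vase_mid boxes_of [136, 163] 0.76 [0.542 0.268 0.11 ] 1.04
top vase_mid mark_of [133, 164] 0.91 [0.537 0.271 0.126] 1.03
```

View pics/scene1.png

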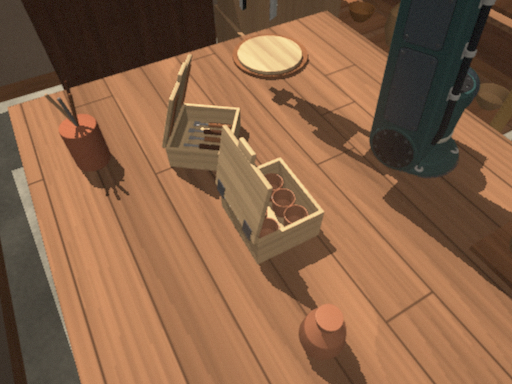

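View pics/top1.png

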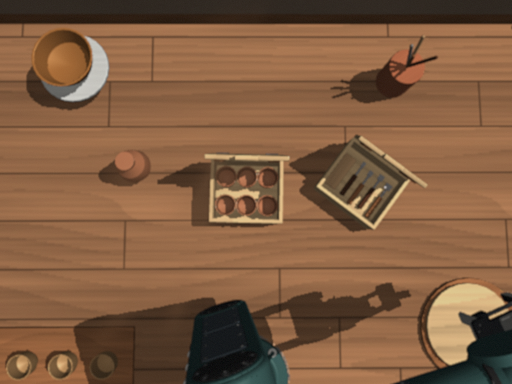

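The cup box is in the middle: lid at about (243,180) in scene and (247,158) in top, nearly square to the robot. The tool box is to the right of it (top, 370,182) and the vase to the left (130,165). Next I fit the lid plane.

Run:
```python
from h import *
W=np.load('scene.npz')['W']; T=np.load('top.npz')['W']
for nm,A in(('scene',W),('top',T)):
    m=(abs(A[...,0]-.54)<.08)&(abs(A[...,1]-.0)<.14)&(A[...,2]>.12)&(A[...,2]<.4)
    P=A[m]; print(nm,len(P),P.min(0).round(3),P.max(0).round(3))
    if nm=='top':
        E=P[P[:,2]>.2]; print('edge',np.polyfit(E[:,1],E[:,0],1), E.mean(0),np.percentile(E[:,2],[5,50,95]))
    else:
        S=P
        rng=np.random.default_rng(0);best=None
        for _ in range(400):
            a,b,c=S[rng.choice(len(S),3)];n=np.cross(b-a,c-a);n/=np.linalg.norm(n)+1e-12
            i=abs((S-a)@n)<.003
            if best is None or i.sum()>best.sum():best=i
        Q=S[best];c=Q.mean(0);n=np.linalg.svd(Q-c,full_matrices=False)[2][2];n*=np.sign(n[0]);
        print('plane',len(Q),c.round(3),n.round(3),'angle',np.arctan2(n[0]**2+n[1]**2,n[2]*np.hypot(n[0],n[1])),'yaw',np.arctan2(n[1],n[0]),Q.min(0).round(3),Q.max(0).round(3))
# box rim yaw from top
m=(abs(T[...,2]-.088)<.008)&(abs(T[...,1])<.16)&(abs(T[...,0]-.48)<.13)
R=T[m][:,:2].astype(np.float32); print('rim',cv2.minAreaRect(R))
m=(T[...,2]>.03)&(abs(T[...,1])<.16)&(T[...,0]<.54)&(T[...,0]>.3); R=T[m]; print(R.min(0),R.max(0))
print(manip.state())
```

```text
scene 3308 [ 0.523 -0.092  0.12 ] [0.565 0.089 0.27 ]
plane 3050 [0.546 0.007 0.196] [ 0.981 -0.022  0.193] angle 1.3766111926603704 yaw -0.022724825542449336 [ 0.527 -0.092  0.12 ] [0.565 0.089 0.27 ]
top 554 [ 0.525 -0.089  0.12 ] [0.566 0.089 0.274]
edge [0.02271113 0.53295713] [5.32963310e-01 2.72167657e-04 2.51445937e-01] [0.23220279 0.24974169 0.27048072]
rim ((0.47588643431663513, 0.0013344213366508484), (0.18024149537086487, 0.15479670464992523), 88.68575286865234)
[ 0.38645332 -0.0893874   0.03000311] [0.53996724 0.09208841 1.14546163]
{'clock': 0.7, 'joints': array([-1.27705962e+00,  8.71366441e-02,  1.37066120e+00, -1.39303379e-06,
        1.68358789e+00, -1.03090074e-01]), 'joint_vel': array([ 3.99553821e-05,  1.91038959e-06,  1.70527059e-04, -2.42650039e-03,
        9.83134832e-05, -1.08632604e-03]), 'joint_torque': array([-1.58316438e-03, -3.39911878e+01, -3.02525282e+01,  7.17272842e-02,
        2.35510245e-02,  7.67228329e-06]), 'eef_pos': array([ 0.21258077, -0.50728994,  0.22456025]), 'tool_rot': array([3.14138697e+00, 2.26710507e-05, 3.96826621e-01]), 'ft_force': array([ 0.31317743, -1.08692905,  1.42582643]), 'torque': array([ 0.0099736 , -0.02533371,  0.00272772]), 'gripper_width': 0.09391596575880715}
```

play_rows(
  commands=[
    {"rotation": [0,0,0],"slide": [0,0,-0.03],"jaw": 0},
    {"rotation": [0,0,0],"slide": [0,0,-0.07],"jaw": 0},
    {"rotation": [0,0,0],"slide": [0,0,-0.11],"jaw": 0},
    {"rotation": [0,0,0],"slide": [0,0,-0.15],"jaw": 0},
    {"rotation": [0,0,3],"slide": [0.036,-0.018,-0.16],"jaw": 0},
    {"rotation": [0,0,6],"slide": [0.072,-0.036,-0.16],"jaw": 0},
    {"rotation": [0,0,9],"slide": [0.107,-0.053,-0.16],"jaw": 0},
    {"rotation": [0,0,12],"slide": [0.143,-0.071,-0.16],"jaw": 0},
    {"rotation": [0,0,15],"slide": [0.179,-0.089,-0.16],"jaw": 0},
    {"rotation": [0,0,18],"slide": [0.215,-0.107,-0.16],"jaw": 0},
    {"rotation": [0,0,21],"slide": [0.251,-0.125,-0.16],"jaw": 0},
    {"rotation": [0,0,24],"slide": [0.286,-0.142,-0.16],"jaw": 0},
  ],
)

```text
clock: 1.7
eef_pos: [0.4224, -0.2639, 0.3849]
tool_rot: [3.141, -0.001, -0.025]
ft_force: [-0.4, -1.0, -0.3]
gripper_width: 0.0175
```

play_rows(
  commands=[
    {"rotation": [0,0,0],"slide": [0.023,-0.03,0],"jaw": 0},
    {"rotation": [0,0,0],"slide": [0.047,-0.06,0],"jaw": 0},
    {"rotation": [0,0,0],"slide": [0.07,-0.09,0],"jaw": 0},
    {"rotation": [0,0,0],"slide": [0.094,-0.12,0],"jaw": 0},
    {"rotation": [0,0,0],"slide": [0.117,-0.15,0],"jaw": 0},
    {"rotation": [0,0,0],"slide": [0.141,-0.18,0],"jaw": 0},
    {"rotation": [0,0,0],"slide": [0.164,-0.21,0],"jaw": 0},
    {"rotation": [0,0,0],"slide": [0.188,-0.24,0],"jaw": 0},
    {"rotation": [0,0,0],"slide": [0.211,-0.269,0],"jaw": 0},
    {"rotation": [0,0,0],"slide": [0.211,-0.269,0],"jaw": 0},
    {"rotation": [0,0,0],"slide": [0.211,-0.269,0],"jaw": 0},
  ],
)

```text
clock: 2.62
eef_pos: [0.6408, 0.0014, 0.3828]
tool_rot: [3.141, 0.003, -0.022]
ft_force: [-0.3, 0.2, -0.8]
gripper_width: 0.0006
```

play_rows(
  commands=[
    {"rotation": [0,0,0],"slide": [0,0,0.033],"jaw": 0},
    {"rotation": [0,0,0],"slide": [0,0,0.066],"jaw": 0},
    {"rotation": [0,0,0],"slide": [0,0,0.1],"jaw": 0},
    {"rotation": [0,0,0],"slide": [0,0,0.133],"jaw": 0},
    {"rotation": [0,0,0],"slide": [-0.02,0,0.133],"jaw": 0},
    {"rotation": [0,0,0],"slide": [-0.04,0,0.133],"jaw": 0},
    {"rotation": [0,0,0],"slide": [-0.06,0,0.133],"jaw": 0},
    {"rotation": [0,0,0],"slide": [-0.075,0,0.133],"jaw": 0},
    {"rotation": [0,0,0],"slide": [-0.082,0,0.133],"jaw": 0},
    {"rotation": [0,0,0],"slide": [-0.082,0,0.133],"jaw": 0},
  ],
)

```text
clock: 3.45
eef_pos: [0.5572, 0.002, 0.2516]
tool_rot: [3.14, 0.0, -0.023]
ft_force: [-0.0, 0.8, -0.1]
gripper_width: 0.0004
```

Run:
```python
from h import *
s=manip.state(); p=s['eef_pos']; print(p,s['ft_force'])
for th in np.arange(1.376,-.03,-.06):
    x=.5567-.14*np.cos(th)+.01*np.sin(th)+.008; z=.09+.14*np.sin(th)+.01*np.cos(th)+.019
    print(round(th,2),'slide',round(x-p[0],3),round(p[2]-z,3))
```

```text
[0.55716411 0.00204996 0.25157648] [-0.04875062  0.76245369 -0.14095359]
1.38 slide -0.01 0.003
1.32 slide -0.018 0.005
1.26 slide -0.026 0.006
1.2 slide -0.034 0.009
1.14 slide -0.042 0.011
1.08 slide -0.05 0.015
1.02 slide -0.058 0.018
0.96 slide -0.065 0.022
0.9 slide -0.072 0.027
0.84 slide -0.079 0.032
0.78 slide -0.085 0.037
0.72 slide -0.092 0.043
0.66 slide -0.097 0.049
0.6 slide -0.103 0.056
0.54 slide -0.108 0.062
0.48 slide -0.112 0.07
0.42 slide -0.116 0.077
0.36 slide -0.12 0.084
0.3 slide -0.123 0.092
0.24 slide -0.126 0.1
0.18 slide -0.129 0.108
0.12 slide -0.13 0.116
0.06 slide -0.132 0.125
-0.0 slide -0.133 0.133
```

play_rows(
  commands=[
    {"rotation": [0,0,0],"slide": [-0.01,0,0.003],"jaw": 0},
    {"rotation": [0,0,0],"slide": [-0.018,0,0.005],"jaw": 0},
    {"rotation": [0,0,0],"slide": [-0.026,0,0.006],"jaw": 0},
    {"rotation": [0,0,0],"slide": [-0.034,0,0.009],"jaw": 0},
    {"rotation": [0,0,0],"slide": [-0.042,0,0.011],"jaw": 0},
    {"rotation": [0,0,0],"slide": [-0.05,0,0.015],"jaw": 0},
    {"rotation": [0,0,0],"slide": [-0.058,0,0.018],"jaw": 0},
    {"rotation": [0,0,0],"slide": [-0.065,0,0.022],"jaw": 0},
    {"rotation": [0,0,0],"slide": [-0.072,0,0.027],"jaw": 0},
    {"rotation": [0,0,0],"slide": [-0.079,0,0.032],"jaw": 0},
  ],
)

```text
clock: 4.28
eef_pos: [0.4773, 0.0039, 0.2191]
tool_rot: [3.14, 0.001, -0.023]
ft_force: [1.2, -0.4, 0.8]
gripper_width: 0.0005
```

Run:
```python
from h import *
p,d=vision.read_camera('scene'); cv2.imwrite('pics/s2.png',cv2.resize(p[80:340,130:400],None,fx=2,fy=2))
s=manip.state(); p=s['eef_pos']; print(p,s['ft_force'])
for th in np.arange(.78,-.03,-.06):
    x=.5567-.14*np.cos(th)+.01*np.sin(th)+.008; z=.09+.14*np.sin(th)+.01*np.cos(th)+.019
    print(round(th,2),'slide',round(x-p[0],3),round(p[2]-z,3))
```

```text
[0.47577722 0.00413295 0.21796943] [-0.63254632 -0.252966    0.09812002]
0.78 slide -0.004 0.003
0.72 slide -0.01 0.009
0.66 slide -0.016 0.015
0.6 slide -0.021 0.022
0.54 slide -0.026 0.028
0.48 slide -0.031 0.035
0.42 slide -0.035 0.043
0.36 slide -0.039 0.05
0.3 slide -0.042 0.058
0.24 slide -0.045 0.066
0.18 slide -0.047 0.074
0.12 slide -0.049 0.082
0.06 slide -0.05 0.091
-0.0 slide -0.051 0.099
```

View pics/s2.png

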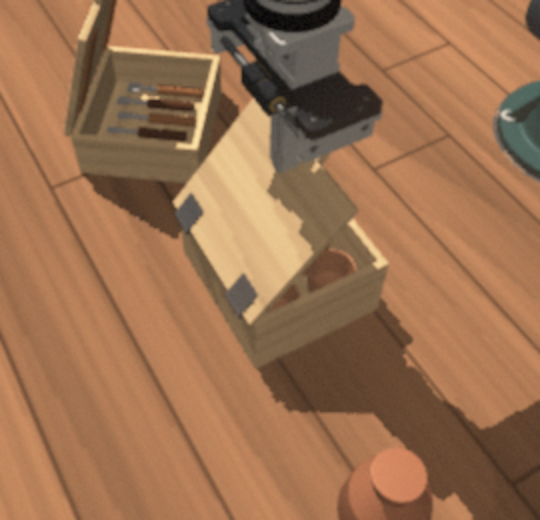

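The crop shows the cup lid (about 265,220) half lowered with the fingertips on its outer face. The tool box (150,100) and vase (385,490) have not moved. I keep following the arc, slowing towards the end.

play_rows(
  commands=[
    {"rotation": [0,0,0],"slide": [-0.004,0,0.003],"jaw": 0},
    {"rotation": [0,0,0],"slide": [-0.01,0,0.009],"jaw": 0},
    {"rotation": [0,0,0],"slide": [-0.016,0,0.015],"jaw": 0},
    {"rotation": [0,0,0],"slide": [-0.021,0,0.022],"jaw": 0},
    {"rotation": [0,0,0],"slide": [-0.026,0,0.028],"jaw": 0},
    {"rotation": [0,0,0],"slide": [-0.031,0,0.035],"jaw": 0},
    {"rotation": [0,0,0],"slide": [-0.035,0,0.043],"jaw": 0},
    {"rotation": [0,0,0],"slide": [-0.039,0,0.05],"jaw": 0},
    {"rotation": [0,0,0],"slide": [-0.042,0,0.058],"jaw": 0},
    {"rotation": [0,0,0],"slide": [-0.045,0,0.066],"jaw": 0},
    {"rotation": [0,0,0],"slide": [-0.047,0,0.072],"jaw": 0},
    {"rotation": [0,0,0],"slide": [-0.048,0,0.077],"jaw": 0},
  ],
)

```text
clock: 5.33
eef_pos: [0.4269, 0.0052, 0.1401]
tool_rot: [3.141, 0.005, -0.023]
ft_force: [-0.6, 0.9, 1.0]
gripper_width: 0.0006
```

play_rows(
  commands=[
    {"rotation": [0,0,0],"slide": [-0.001,0,0.004],"jaw": 0},
    {"rotation": [0,0,0],"slide": [-0.001,0,0.008],"jaw": 0},
    {"rotation": [0,0,0],"slide": [-0.002,0,0.011],"jaw": 0},
    {"rotation": [0,0,0],"slide": [-0.002,0,0.014],"jaw": 0},
    {"rotation": [0,0,0],"slide": [-0.002,0,0.016],"jaw": 0},
    {"rotation": [0,0,0],"slide": [-0.002,0,0.018],"jaw": 0},
    {"rotation": [0,0,0],"slide": [-0.002,0,0.02],"jaw": 0},
    {"rotation": [0,0,0],"slide": [-0.002,0,0.02],"jaw": 0},
  ],
)

```text
clock: 6.0
eef_pos: [0.4248, 0.0052, 0.1199]
tool_rot: [3.141, 0.005, -0.023]
ft_force: [0.1, 0.2, 0.4]
gripper_width: 0.0004
```

play_rows(
  commands=[
    {"rotation": [0,0,0],"slide": [0,0,0.001],"jaw": 0},
    {"rotation": [0,0,0],"slide": [0,0,0.001],"jaw": 0},
    {"rotation": [0,0,0],"slide": [0,0,0.002],"jaw": 0},
    {"rotation": [0,0,0],"slide": [0,0,0.002],"jaw": 0},
  ],
)

```text
clock: 6.33
eef_pos: [0.425, 0.0052, 0.1196]
tool_rot: [3.141, 0.004, -0.023]
ft_force: [-3.8, 0.2, 9.0]
gripper_width: 0.0002
```

play_rows(
  commands=[
    {"rotation": [0,0,0],"slide": [0,0,-0.005],"jaw": 0},
    {"rotation": [0,0,0],"slide": [0,0,-0.02],"jaw": 0},
    {"rotation": [0,0,0],"slide": [0,0,-0.05],"jaw": 0},
    {"rotation": [0,0,0],"slide": [0,0,-0.09],"jaw": 0},
    {"rotation": [0,0,0],"slide": [0,0,-0.13],"jaw": 0},
    {"rotation": [0,0,0],"slide": [-0.03,0,-0.16],"jaw": 0},
    {"rotation": [0,0,0],"slide": [-0.06,0,-0.18],"jaw": 0},
    {"rotation": [0,0,0],"slide": [-0.06,0,-0.18],"jaw": 0},
    {"rotation": [0,0,0],"slide": [-0.06,0,-0.18],"jaw": 0},
  ],
)

```text
clock: 7.08
eef_pos: [0.3661, 0.0067, 0.3019]
tool_rot: [3.14, -0.002, -0.023]
ft_force: [0.2, 0.4, -0.1]
gripper_width: 0.0003
```

Run:
```python
from h import *
p,d=vision.read_camera('scene'); W=cloud('scene',d); cv2.imwrite('pics/s3.png',p)
W0=np.load('scene.npz')['W']
m=(abs(W[...,0]-.47)<.06)&(abs(W[...,1])<.08)&(W[...,2]>.08)&(W[...,2]<.13)
Q=W[m]; A=np.c_[Q[:,:2],np.ones(len(Q))]; print('lid z fit',np.linalg.lstsq(A,Q[:,2],rcond=None)[0],np.median(Q[:,2]),len(Q))
for nm,c in(('vase',(.55,.29)),('tool lid',(.53,-.31))):
    f=lambda A:A[(abs(A[...,0]-c[0])<.1)&(abs(A[...,1]-c[1])<.08)&(A[...,2]>.1)&(A[...,2]<.3)]
    a,b=f(W0),f(W); print(nm,len(a),len(b),np.median(a,0).round(4),np.median(b,0).round(4))
s=manip.state();print(s['eef_pos'],s['ft_force'],s['clock'])
```

```text
lid z fit [-0.00015171 -0.00158416  0.10108141] 0.10102107816908687 3254
vase 1072 1064 [0.5487 0.2923 0.1391] [0.5489 0.2923 0.139 ]
tool lid 861 858 [ 0.549  -0.2956  0.1905] [ 0.5492 -0.2957  0.19  ]
[0.36606731 0.00671622 0.29994412] [ 0.96905099 -0.14408959 -0.24430869] 7.1333
```

View pics/s3.png

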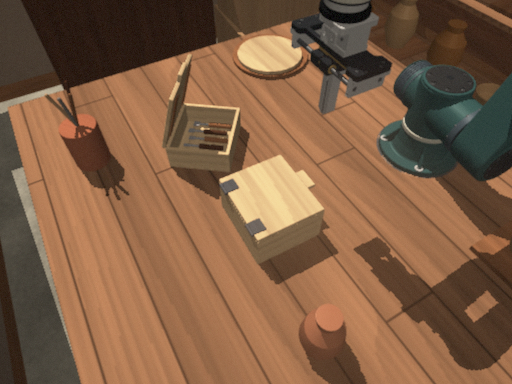

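The picture shows the cup lid flat and closed at (272,197), the tool box still open at (180,100), the vase still standing at (325,330), and the gripper clear. I'm handing it in.

```bash
python3 -c "
from h import *
print(manip.close_job())"
```

```text
the job is handed in; nothing more can be done
None
```

The cup box's lid is fully closed and the job is handed in, at about 7 s on the clock. I used the closed fingertips on the lid's outer face and followed the hinge arc, slowing at the end. It met the stop with about 9 N.

- **Cup lid:** it lies flat at z ≈ 0.101 m with a slope of about 0, against 0.100 m expected when closed.
- **Tool box lid and vase:** the camera depth shows both in the same place as before, to within 0.5 mm, and the tool box is still open.
- **Gripper:** it is clear of everything, and no check failed or disagreed.

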